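# Set the length stop in its notch and butt the offcut

### The arm

A 6-joint arm with a two-finger parallel gripper is mounted at the origin on a cart in front of the work surface, level with it; the furniture and walls round the work are solid. World frame = base frame: x ahead of the robot, y to its left, z up, the work surface at z = 0. Lengths are in m, angles in rad, forces in N, time in s.
With the tool pointing down it reaches from about 0.375 to 0.975 m from the base axis. Payload 3.8 kg.
Tool frame: the origin (TCP) lies where the fingers leave the gripper's body, on its centre line; the fingertips stand 73 mm ahead of it and the grasp point (between the pads) lies 54 mm ahead of it; z points along the fingers, y is the line along which they close (so a half turn about z gives the same grasp; the last joint's range is limited). The gripper opens to 85 mm and grips with 20 to 120 N. Pads are 22 mm wide; open, the fingers measure 114 mm over their backs; the gripper's body (76 mm by 85 mm) begins 54 mm behind the grasp point. The pads swing forward as they close: fully open they stand 13 mm farther back than shut.
Start: joints at [-1.25, 0.264, 1.604, -0, 1.274, -0.037], TCP at [0.236, -0.632, 0.304] pointing down, gripper open.
Joint ranges: [-2.63, 2.63], [-0.94, 2.18], [0.31, 2.57], [-1.31, 4.45], [0, 2.66], [-2.55, 2.55]. Speed limits (rad/s): [2.57, 2.57, 3.14, 3.14, 3.14, 3.14].

### API

Orientations are given as a rotation vector (axis times angle).
In Python, from workcell import read_state, viewer, bot gives the robot as it stands.
- The arm moves only by the tool jog_arm, never from a script. Its argument "increments" is a list that holds one entry, the list of rows, each a list of 7 numbers: the shift along the tool's x, y, z in units of 30 mm (1.0 is 30 mm), then the turn, a rotation vector about the tool's x, y, z in units of 6 degrees (1.0 is 6 degrees), then the opening, from -1 (shut) to 1 (fully open). A call has exactly 5 rows; each row shifts and turns the commanded pose from where the row before left it, along the tool's axes as they then stand; what a row does not reach is not made up. A row lasts 1/12 s, in which the tool goes at most 41.7 mm and 7.16 degrees, less where a joint would pass 70% of its speed; a pose out of reach is approached as far as the arm can. A call is refused whole if a number of a shift passes 1 or a number of a turn 1, either way. A call with a gripper value outside its range is refused whole. The fingers move at their own pace and stop on an object; "force" is the grip in N (left out, the last holds). Time passes only in rows, so rows that do not move let the fingers close, or fill a call up. It gives the time, the measured TCP pose, the force, the opening and the grip force at its end, in the units of the state.
- read_state(): the state, without advancing time (a new reading comes with each control period).
- viewer.read_camera(name): name is "scene" or "top" or "wrist"; returns (picture, depth): 400x640x3 uint8, blue, green, red; 400x640 float32, m along the optical axis (not along the pixel's ray), 0 where there is no reading.
- viewer.camera_params(name): a dict with "fx", "fy", "cx", "cy" (pixels), "k1" (the pictures are not rectified: a ray, as slopes to the right and down, at radius r is drawn at 1 + k1 r^2 times it, then the intrinsics apply), "R" (3x3) and "t" (3): a world point X has camera coordinates R X + t; the wrist camera has in their place "hand_eye" (4x4, takes a point from camera to tool coordinates, whose origin is the TCP and whose axes are the flange's). Camera axes: x right, y down, z forward; pixel columns grow to the right and rows downward; lengths in m; the calibration is good to about 2 mm. A picture is of the moment at which its call begins: read the wrist's pose just before it. camera_params takes no time and is no camera call.
- bot.finish_job(): hands the job in; it is judged then, once.
The state is a dict: "time": time; "q": joint angles; "joint_vel": joint speeds; "joint_torque": joint torques, N m; "tool_pos": TCP position; "tcp_rot": TCP orientation; "wrist_force": force on the tool from outside, world axes, zero at the start; "torque": the same for the moment, N m; "width": opening from 0.0 (shut) to 1.0 (fully open); "grip_force": force on a finger pad.
Only numpy, scipy, OpenCV 4.12 (cv2) and the standard library are available. Lean on these libraries where they do the work, as an engineer would, in place of code of your own. Each camera call takes 0.05 s, during which the arm holds its last target. There are 200 camera calls.

### The job

Set the cutting jig for the next cut: push the blue sliding stop along its fence until its plunger clicks into the notch of the brass index plate, without running on past it. Then push the pine offcut lying in the channel along until its end butts against the stop plate, leaving the stop in its notch. Only push, never lift the offcut, and leave the plane, the brush and the jar alone.

Things in the scene. Friction and masses are not known exactly. Their poses are not given: they have to be found in the camera images.
- jig: Cut-to-length jig, fixed to the bench: plywood board 129 x 360 x 18 mm. Origin on the bench at the middle of its length; x away from the robot, y along the fence to the left, z up. All other points but the offcut's have the same axes. Board spans x -55..74, y -180..180 mm; aluminium fence on it at x 10..40, up to z 58 mm, whole length.
- channel (a point): Middle of the floor, 18 mm above the bench, of the 48 mm wide channel between the fence and the dark wooden lip in front (lip at jig x -50..-38, up to z 30 mm). The channel runs along jig y and is open at both ends.
- stop_post (a point): Point on the axis of the black upright post (diameter 20 mm, z 80..120 mm above the bench, at jig x 25 mm) on the blue sliding stop, 15 mm below its top. Push it sideways: the stop (300 g, blue body 44 mm long, up to z 81 mm) slides only along jig y, against 1 N of friction and 4 N s/m. It starts near the fence's +y end, 60 to 140 mm from the notch, and must go toward -y.
- stop_face (a point): Point on the face, looking to -y, of the stop's steel plate (10 mm thick in y, jig x -34..4, z 24..68 mm) that reaches into the channel; the offcut has to touch this face. The point is 40 mm above the bench, 5 mm to the -y side of the post's axis.
- stop_mark (a point): White line on the outrigger at the back of the stop, straight above its spring plunger with its roller (jig x 60 mm), at the same jig y as the post.
- notch (a point): Bottom of the notch in the brass index plate: two humps 6 mm high, 10 mm either side in y, each with a 30 degree ramp outside, from 23 mm off. The ramp takes 6 to 9 N of push; from 15 mm before the notch the force falls, and 8 to 10 mm before it the stop snaps into the notch by itself (1 mm of play). Pushing it out again takes about 14 N. Seated, stop_mark and notch have the same jig y.
- plate_mark (a point): Red mark at the back edge of the brass index plate (34 x 64 x 4 mm), level with the notch along jig y. The plate is fixed on the board behind the fence, somewhere along it.
- offcut: Pine offcut 45 x 120 x 45 mm, 140 g, lying loose in the channel with its long side (its y) along the channel and about 1.5 mm clearance either side. Origin at the centre of its underside, on the channel floor 18 mm above the bench.
- offcut_head (a point): Centre of the offcut's end face that looks to +y, toward the stop; 22 mm above its underside.
- offcut_tail (a point): Centre of the offcut's other end face, looking to -y, free to be pushed on; 22 mm above its underside.
- plane: Small wooden plane 44 x 76 x 60 mm, on the bench in front of the jig, a bystander. Origin at the centre of its underside.
- brush: Dark bristle brush 24 x 45 x 40 mm on the bench in front of the jig, a bystander. Origin at the centre of its underside.
- jar: Clear glass jar of screws with a white lid, diameter 55 mm, 104 mm high, on the bench behind the jig, a bystander. Origin at the centre of its underside.
Not all that is in view belongs to the job. Several things have the shape of the offcut; the one meant has the colours described above.

How it is judged:
On the way, in this order (a step that is already met when the one before it is completed fails the run):
1. the stop has dropped into the notch of the index plate (y of stop_mark in the frame of notch between -0.003 and 0.003 m), for 0.2 s.
2. the offcut's end butts against the stop plate (y of offcut_head in the frame of stop_face above -0.003 m), for 0.2 s.
At the end, for the whole second after the job is handed in: The stop rests in the notch (white mark within 3 mm of the notch along the fence); the offcut lies flat in the channel, along it, with its end within 3 mm of the stop plate, at rest (all of step 1 and y of offcut_head in the frame of stop_face above -0.003 m and z of offcut in the frame of jig below 0.021 m and angle between the y axis of offcut and the y axis of jig, either way round below 0.06 rad and linear speed of offcut below 0.01 m/s); the robot touches nothing.
It fails at once if the stop is pushed more than 10 mm past the notch (y of stop_mark in the frame of notch below -0.01 m).
It fails at once if the offcut is lifted off the channel floor (by more than 6 mm) (z of offcut in the frame of jig above 0.024 m).
It fails at once if the plane, the brush or the jar is moved by more than 15 mm (distance of any of plane, brush, jar from where it was at the start of the episode above 0.015 m).
It also fails if it takes over 64 s, if anything falls off the work surface, if the arm or the gripper's body presses on something with over 40 N, if the wrist force passes 120 N, or if a joint passes its speed limit or range.

## Working session

There is one attempt and no reset: what is moved stays moved. The work goes in short steps, Python scripts to look and compute and a tool call to move; the robot and the scene stay as the last step left them, time stands still between calls to the robot, and variables do not carry over. Pictures are saved under pics/ and viewed, at most 10 in all, crops included, and the job is handed in when it is done.

Besides the shell and the picture viewer there is one more tool, called after "Emit:" by a JSON object that holds its "name" and its "arguments". jog_arm: Moves the arm, as the interface text tells. Its arguments: {"type":"object","properties":{"increments":{"type":"array","items":{"type":"array","items":{"type":"array","items":{"type":"number"}}}},"force":{"type":"number"}},"required":["increments"]}

```bash
mkdir -p pics; cat > h.py <<'E'
import numpy as np, cv2
from workcell import read_state, viewer, bot
def ray(P,u,v):
    xd=np.array([(u-P['cx'])/P['fx'],(v-P['cy'])/P['fy']]);x=xd.copy()
    for _ in range(20): x=xd/(1+P['k1']*(x@x))
    return np.array([x[0],x[1],1.])
def onz(P,u,v,z):
    R=np.array(P['R']);t=np.array(P['t']);d=R.T@ray(P,u,v);c=-R.T@t
    return c+d*(z-c[2])/d[2]
def dep(P,u,v,D):
    R=np.array(P['R']);t=np.array(P['t']);return R.T@(ray(P,u,v)*D-t)
E
python3 - <<'E'
from h import *
for n in ("scene","top"):
    a,d=viewer.read_camera(n); cv2.imwrite(f'pics/{n}.png',a); np.save(f'{n}.npy',d); print(n,viewer.camera_params(n))
s=read_state();print(s)
E
```

```text
scene {'fx': 483.0943706346101, 'fy': 483.0943706346101, 'cx': 322.2436502076953, 'cy': 193.1013050810911, 'k1': -0.10627338752771182, 'R': array([[ 0.72813434, -0.68518585, -0.01845896],
       [-0.38640537, -0.38808485, -0.83670846],
       [ 0.56613715,  0.6163688 , -0.54733739]]), 't': array([-0.53070479,  0.18302783,  0.82777768])}
top {'fx': 408.50586442956785, 'fy': 408.50586442956785, 'cx': 318.8752468311056, 'cy': 191.83945969828724, 'k1': 0.004866473238723312, 'R': array([[-0.01154793, -0.99989595, -0.00864533],
       [-0.99176983,  0.01255576, -0.12741647],
       [ 0.12751176,  0.00710279, -0.99181163]]), 't': array([-0.20625195,  0.55996076,  0.87467845])}
{'time': 0.1, 'q': array([-1.24989001e+00,  2.64683759e-01,  1.60523347e+00, -1.09401637e-05,
        1.27371086e+00, -3.68732956e-02]), 'joint_vel': array([-0.00264663, -0.00175253, -0.00146024,  0.00054955, -0.00231593,
        0.00115912]), 'joint_torque': array([ 1.57272651e-03, -5.16707325e+01, -3.68589020e+01,  5.32429704e-05,
        6.33824980e-03, -1.46334810e-05]), 'tool_pos': array([ 0.23623232, -0.63176483,  0.30268452]), 'tcp_rot': array([-3.08947637e+00, -5.58652901e-01,  4.68498434e-04]), 'wrist_force': array([0.55068182, 0.08429575, 0.82004638]), 'torque': array([-0.0193429 ,  0.01406958,  0.0268289 ]), 'grip_force': 0.0, 'width': 0.998347434216496}
```

View pics/scene.png

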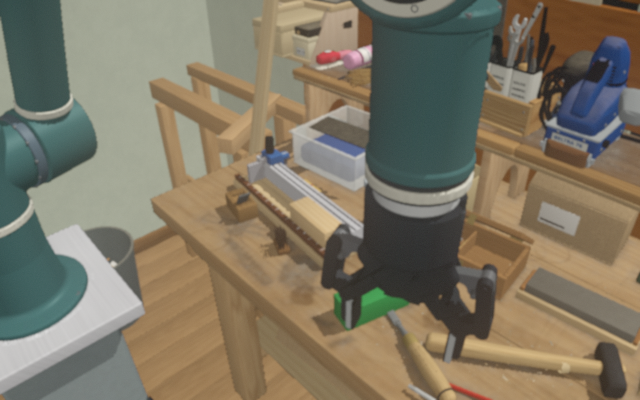

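View pics/top.png

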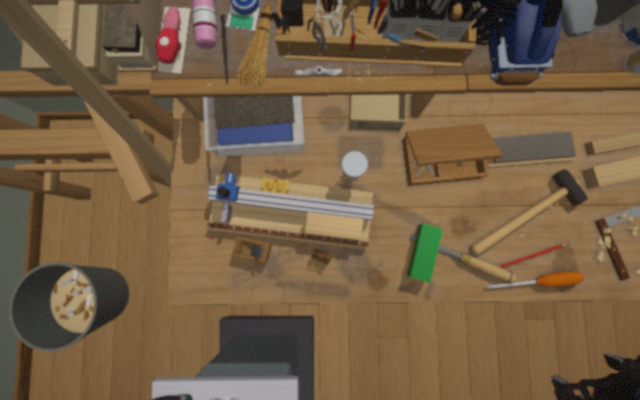

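The top view has the jig at about (290,210), with the stop post near (228,187), the brass plate at (275,185), the offcut at (335,225) and the jar lid at (355,163). The plane is at (250,252) and the brush at (319,260). I'll enlarge this area.

```bash
python3 - <<'E'
from h import *
a=cv2.imread('pics/top.png')[145:275,195:390]
cv2.imwrite('pics/crop1.png',cv2.resize(a,None,fx=4,fy=4,interpolation=cv2.INTER_CUBIC))
P=viewer.camera_params('top');d=np.load('top.npy')
for n,u,v in [('post',228,186),('off',335,225),('jar',355,163),('plane',250,252),('brush',319,260),('bench',400,260),('board',330,193)]:
    print(n,dep(P,u,v,np.median(d[v-1:v+2,u-1:u+2])).round(4))
E
```

```text
post [ 0.5664 -0.0208  0.0808]
off [ 0.482  -0.2468  0.0638]
jar [ 0.6079 -0.2891  0.1039]
plane [ 0.4265 -0.0597  0.0287]
brush [ 0.4067 -0.2113  0.011 ]
bench [ 0.4043 -0.3942  0.0006]
board [ 0.5566 -0.2381  0.0181]
```

View pics/crop1.png

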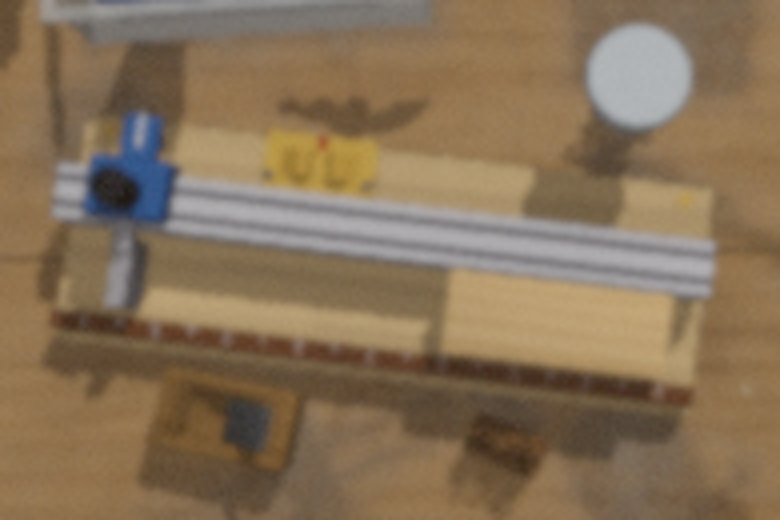

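The crop shows:
- **Stop:** the post is at (114,187), the white line at (142,128), and the steel plate at (120,268).
- **Index plate:** the red mark is at (322,143).
- **Fence corners:** (55,165), (55,218), (715,242) and (713,297).
- **Offcut top:** spans (447,270) to (670,375).

```bash
cat > m.py <<'E'
from h import *
P=viewer.camera_params('top')
f=lambda u,v,z: onz(P,(u+.5)/4-.5+195,(v+.5)/4-.5+145,z)
A,B,C,D=[f(*p,.058) for p in [(55,165),(55,218),(715,242),(713,297)]]
yd=(A+B-C-D)[:2];L=np.linalg.norm(yd)/2;yd/=2*L;xd=np.array([yd[1],-yd[0]])
mid=(A+B+C+D)[:2]/4; org=mid-0.025*xd
print('L',L,'w',np.linalg.norm((A-B)[:2]),'yaw',np.arctan2(-yd[0],yd[1]),'org',org)
J=lambda p:np.array([(p[:2]-org)@xd,(p[:2]-org)@yd]).round(4)
W=lambda x,y: org+x*xd+y*yd
if __name__=='__main__':
    for n,u,v,z in [('post',114,187,.12),('redmark',322,143,.022),('platefaceL',108,268,.068),('plateR',138,268,.068),('bodyL',92,190,.081),('bodyR',172,190,.081),('white',142,128,.07),('brassL',265,165,.022),('brassR',378,165,.022),
     ('offTL',447,270,.063),('offBL',440,355,.063),('offTR',673,295,.063),('offBR',668,375,.063),('jar',640,77,.104),('plane',225,420,.05),('brush',505,445,.04)]:
        p=f(u,v,z);print(n,p.round(4),J(p))
E
python3 m.py
```

```text
L 0.3595653568946546 w 0.029049488983455454 yaw -0.13063138954107031 org [ 0.50787519 -0.14798142]
post [ 0.5499 -0.0202  0.12  ] [0.025  0.1322]
redmark [ 0.5866 -0.114   0.022 ] [0.0736 0.044 ]
platefaceL [ 0.5132 -0.0051  0.068 ] [-0.0133  0.1424]
plateR [ 0.513  -0.0211  0.068 ] [-0.0114  0.1264]
bodyL [0.5536 0.001  0.081 ] [0.0259 0.1536]
bodyR [ 0.5531 -0.0414  0.081 ] [0.0309 0.1115]
white [ 0.5884 -0.0225  0.07  ] [0.0635 0.1349]
brassL [ 0.5744 -0.0817  0.022 ] [0.0573 0.0744]
brassR [ 0.5736 -0.1457  0.022 ] [0.0648 0.0108]
offTL [ 0.5103 -0.1859  0.063 ] [ 0.0073 -0.0373]
offBL [ 0.465  -0.1818  0.063 ] [-0.0381 -0.0391]
offTR [ 0.4954 -0.3066  0.063 ] [ 0.0083 -0.1589]
offBR [ 0.453  -0.3029  0.063 ] [-0.0342 -0.1607]
jar [ 0.606  -0.2883  0.104 ] [ 0.1156 -0.1263]
plane [ 0.4319 -0.0653  0.05  ] [-0.0861  0.0721]
brush [ 0.4166 -0.2158  0.04  ] [-0.0816 -0.0791]
```

```bash
python3 - <<'E'
from m import *
d=np.load('top.npy')
pts=[]
for v in range(0,400,3):
    for u in range(0,640,3):
        if d[v,u]>0: pts.append(dep(P,u,v,d[v,u]))
p=np.array(pts); j=np.array([J(q) for q in p])
for xa in np.arange(-.15,.3,.05):
    print(round(xa,2),[ (lambda m: round(float(p[m,2].max()),2) if m.any() else None)((abs(j[:,0]-xa)<.025)&(abs(j[:,1]-ya)<.025)) for ya in np.arange(-.3,.46,.05)])
E
```

```text
L 0.3595653568946546 w 0.029049488983455454 yaw -0.13063138954107031 org [ 0.50787519 -0.14798142]
-0.15 [0.0, 0.0, 0.01, 0.0, 0.0, 0.0, 0.0, 0.0, 0.0, 0.0, 0.0, 0.0, None, None, None, None]
-0.1 [0.05, 0.05, 0.0, 0.0, 0.04, 0.03, 0.0, 0.06, 0.04, 0.0, 0.0, 0.0, None, None, None, None]
-0.05 [0.05, 0.0, 0.03, 0.07, 0.07, 0.07, 0.03, 0.04, 0.04, 0.07, 0.03, 0.0, None, None, None, None]
0.0 [0.05, 0.0, 0.06, 0.07, 0.07, 0.07, 0.06, 0.06, 0.08, 0.12, 0.06, 0.0, 0.05, 0.05, None, None]
0.05 [0.0, 0.0, 0.06, 0.06, 0.06, 0.06, 0.06, 0.06, 0.08, 0.12, 0.06, 0.0, 0.05, 0.05, 0.05, -0.28]
0.1 [0.05, 0.12, 0.0, 0.11, 0.11, 0.0, 0.02, 0.02, 0.01, 0.09, 0.09, 0.0, 0.16, 0.2, 0.05, 0.05]
0.15 [0.13, 0.13, 0.0, 0.11, 0.11, 0.0, 0.09, 0.09, 0.09, 0.09, 0.09, 0.0, 0.22, 0.4, 0.29, 0.3]
0.2 [0.1, 0.1, 0.09, 0.08, 0.08, 0.2, 0.21, 0.24, 0.24, 0.21, 0.21, 0.21, 0.28, 0.47, 0.3, 0.3]
0.25 [0.21, 0.21, 0.21, 0.21, 0.21, 0.22, 0.22, 0.24, 0.24, 0.21, 0.22, 0.3, 0.3, 0.35, 0.34, 0.3]
```

Emit:
{"name": "jog_arm", "arguments": {"increments": [[[0,0,0,0,0,0.93,-1],[0,0,0,0,0,0.93,-1],[0,0,0,0,0,0.93,-1],[0,0,0,0,0,0.93,-1],[0,0,0,0,0,0.93,-1]]]}}

```text
time: 0.52
tool_pos: [0.2363, -0.6319, 0.3031]
tcp_rot: [-3.133, 0.21, 0.001]
wrist_force: [-0.7, 0.0, 1.4]
width: 0.301
grip_force: 0.0
```

Emit:
{"name": "jog_arm", "arguments": {"increments": [[[0.31,-0.93,0,0,0,0,-1],[0.31,-0.93,0,0,0,0,-1],[0.31,-0.93,0,0,0,0,-1],[0.31,-0.93,0,0,0,0,-1],[0.31,-0.93,0,0,0,0,-1]]]}}

```text
time: 0.93
tool_pos: [0.3006, -0.4984, 0.3031]
tcp_rot: [-3.134, 0.203, 0.001]
wrist_force: [0.5, 0.6, 0.1]
width: 0.004
grip_force: 0.0
```

Emit:
{"name": "jog_arm", "arguments": {"increments": [[[0.31,-0.93,0,0,0,0,-1],[0.31,-0.93,0,0,0,0,-1],[0.31,-0.93,0,0,0,0,-1],[0.31,-0.93,0,0,0,0,-1],[0.31,-0.93,0,0,0,0,-1]]]}}

```text
time: 1.35
tool_pos: [0.3647, -0.366, 0.3034]
tcp_rot: [-3.134, 0.203, 0.001]
wrist_force: [0.5, 0.1, 0.1]
width: -0.0
grip_force: 0.0
```

Emit:
{"name": "jog_arm", "arguments": {"increments": [[[0.31,-0.93,0,0,0,0,-1],[0.31,-0.93,0,0,0,0,-1],[0.31,-0.93,0,0,0,0,-1],[0.31,-0.93,0,0,0,0,-1],[0.31,-0.93,0,0,0,0,-1]]]}}

```text
time: 1.77
tool_pos: [0.4287, -0.2337, 0.3035]
tcp_rot: [-3.135, 0.203, 0.001]
wrist_force: [0.0, -0.5, -0.9]
width: -0.005
grip_force: 0.0
```

Emit:
{"name": "jog_arm", "arguments": {"increments": [[[0.31,-0.93,0,0,0,0,-1],[0.31,-0.93,0,0,0,0,-1],[0.31,-0.93,0,0,0,0,-1],[0.31,-0.93,0,0,0,0,-1],[0.31,-0.93,0,0,0,0,-1]]]}}

```text
time: 2.18
tool_pos: [0.4928, -0.1013, 0.3035]
tcp_rot: [-3.135, 0.203, 0.001]
wrist_force: [0.6, -0.5, 0.3]
width: -0.001
grip_force: 0.0
```

Emit:
{"name": "jog_arm", "arguments": {"increments": [[[0.31,-0.93,0,0,0,0,-1],[0.31,-0.93,0,0,0,0,-1],[0.31,-0.93,0,0,0,0,-1],[0.31,-0.93,0,0,0,0,-1],[0.31,-0.93,0,0,0,0,-1]]]}}

```text
time: 2.6
tool_pos: [0.5569, 0.031, 0.3034]
tcp_rot: [3.135, -0.202, -0.001]
wrist_force: [-0.3, 0.3, -0.6]
width: 0.002
grip_force: 0.0
```

```bash
cat > j.py <<'E'
from m import *
s=read_state();print('t',s['time'],'jig',J(s['tool_pos']),s['tool_pos'][2].round(4),'rv',s['tcp_rot'].round(3),'F',s['wrist_force'].round(1))
E
python3 j.py
```

```text
L 0.3595653568946546 w 0.029049488983455454 yaw -0.13063138954107031 org [ 0.50787519 -0.14798142]
t 2.6 jig [0.0253 0.1838] 0.3034 rv [ 3.135e+00 -2.020e-01 -1.000e-03] F [-0.3  0.3 -0.6]
```

Emit:
{"name": "jog_arm", "arguments": {"increments": [[[0,0,0.92,0,0,0,-1],[0,0,0.92,0,0,0,-1],[0,0,0.92,0,0,0,-1],[0,0,0.92,0,0,0,-1],[0,0,0.92,0,0,0,-1]]]}}

```text
time: 3.02
tool_pos: [0.5563, 0.0297, 0.1643]
tcp_rot: [3.135, -0.202, -0.001]
wrist_force: [0.1, 0.7, 0.7]
width: -0.001
grip_force: 0.0
```

Emit:
{"name": "jog_arm", "arguments": {"increments": [[[0,0.14,0,0,0,0,-1],[0,0.14,0,0,0,0,-1],[0,0.14,0,0,0,0,-1],[0,0.14,0,0,0,0,-1],[0,0.14,0,0,0,0,-1]]]}}

```text
time: 3.43
tool_pos: [0.5556, 0.008, 0.1683]
tcp_rot: [-3.135, 0.203, -0.007]
wrist_force: [1.0, 2.6, 0.5]
width: 0.003
grip_force: 2.1
```

```bash
python3 - <<'E'
import j
from h import *
a,d=viewer.read_camera('wrist');b,_=viewer.read_camera('top')
cv2.imwrite('pics/w1.png',np.hstack([cv2.resize(a,None,fx=.8,fy=.8)[:, :],]) if 0 else np.vstack([cv2.resize(a,(400,250)),cv2.resize(b[145:270,195:395],(400,250),interpolation=cv2.INTER_CUBIC)]))
E
```

```text
L 0.3595653568946546 w 0.029049488983455454 yaw -0.13063138954107031 org [ 0.50787519 -0.14798142]
t 3.4333 jig [0.027  0.1609] 0.1683 rv [-3.135  0.203 -0.007] F [1.  2.6 0.5]
```

View pics/w1.png

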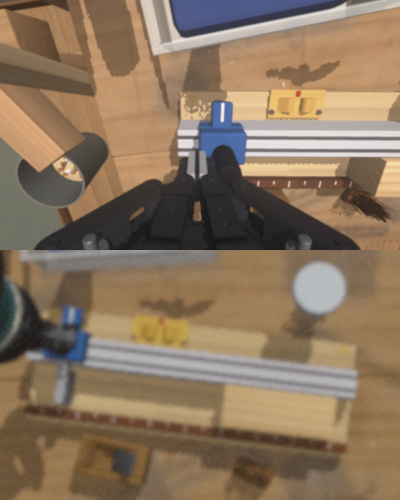

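The wrist view shows the shut fingers beside the post at about (215,165), and the contact force confirms they touch it. The TCP is about 28 mm behind the post axis, so I'll start pushing.

Emit:
{"name": "jog_arm", "arguments": {"increments": [[[-0.02,0.3,0,0,0,0,-1],[-0.02,0.35,0,0,0,0,-1],[-0.02,0.35,0,0,0,0,-1],[0,0.35,0,0,0,0,-1],[0,0.25,0,0,0,0,-1]]]}}

```text
time: 3.95
tool_pos: [0.5458, -0.0402, 0.1659]
tcp_rot: [3.135, -0.204, -0.0]
wrist_force: [0.6, 2.0, 2.0]
width: -0.001
grip_force: 0.6
```

```bash
cat > look.py <<'E'
import j,sys
from m import *
b,_=viewer.read_camera('top')
n=sys.argv[1];c=b[145:225,195:355];cv2.imwrite(f'pics/{n}.png',cv2.resize(c,None,fx=4,fy=4,interpolation=cv2.INTER_CUBIC))
h=cv2.cvtColor(b,cv2.COLOR_BGR2HSV)[160:215,200:345]
# blue body
m=(cv2.inRange(h,(100,120,60),(130,255,255))>0);v,u=np.nonzero(m)
print('blue n',m.sum())
pts=np.array([J(onz(P,x+200,y+160,.075)) for x,y in zip(u,v)])
print('blue outrigger y med',np.median(pts[pts[:,0]>.045][:,1]) if (pts[:,0]>.045).any() else None,'body y range',np.percentile(pts[:,1],[1,99]))
E
python3 look.py t2
```

```text
L 0.3595653568946546 w 0.029049488983455454 yaw -0.13063138954107031 org [ 0.50787519 -0.14798142]
t 3.95 jig [0.0235 0.1118] 0.1659 rv [ 3.135 -0.204 -0.   ] F [0.6 2.  2. ]
blue n 40
blue outrigger y med 0.08 body y range [0.067217 0.091383]
```

Emit:
{"name": "jog_arm", "arguments": {"increments": [[[0,0.12,0,0,0,0,-1],[0,0.12,0,0,0,0,-1],[0,0.1,0,0,0,0,-1],[0,0.08,0,0,0,0,-1],[0,0.06,0,0,0,0,-1]]]}}

```text
time: 4.42
tool_pos: [0.5439, -0.053, 0.1656]
tcp_rot: [-3.135, 0.202, 0.001]
wrist_force: [-0.8, 2.2, -0.4]
width: 0.002
grip_force: 0.5
```

Emit:
{"name": "jog_arm", "arguments": {"increments": [[[0,0.04,0,0,0,0,-1],[0,0.04,0,0,0,0,-1],[0,0.04,0,0,0,0,-1],[0,0.04,0,0,0,0,-1],[0,0.04,0,0,0,0,-1]]]}}

```text
time: 4.83
tool_pos: [0.5434, -0.0589, 0.1658]
tcp_rot: [-3.135, 0.202, 0.0]
wrist_force: [-0.3, 1.7, -1.1]
width: 0.003
grip_force: 0.5
```

```bash
python3 look.py t3
```

```text
L 0.3595653568946546 w 0.029049488983455454 yaw -0.13063138954107031 org [ 0.50787519 -0.14798142]
t 4.8333 jig [0.0236 0.0929] 0.1658 rv [-3.135  0.202  0.   ] F [-0.3  1.7 -1.1]
blue n 46
blue outrigger y med 0.0615 body y range [0.04861  0.085455]
```

Emit:
{"name": "jog_arm", "arguments": {"increments": [[[0,0.03,0,0,0,0,-1],[0,0.03,0,0,0,0,-1],[0,0.03,0,0,0,0,-1],[0,0.03,0,0,0,0,-1],[0,0.02,0,0,0,0,-1]]]}}

```text
time: 5.3
tool_pos: [0.543, -0.0624, 0.1659]
tcp_rot: [-3.133, 0.204, 0.0]
wrist_force: [0.3, 6.7, -1.1]
width: 0.002
grip_force: 3.1
```

Emit:
{"name": "jog_arm", "arguments": {"increments": [[[0,0.02,0,0,0,0,-1],[0,0.02,0,0,0,0,-1],[0,0.02,0,0,0,0,-1],[0,0.02,0,0,0,0,-1],[0,0.02,0,0,0,0,-1]]]}}

```text
time: 5.72
tool_pos: [0.5427, -0.0647, 0.1659]
tcp_rot: [-3.132, 0.203, -0.0]
wrist_force: [0.5, 8.6, -0.1]
width: 0.0
grip_force: 4.0
```

Emit:
{"name": "jog_arm", "arguments": {"increments": [[[0,0.02,0,0,0,0,-1],[0,0.02,0,0,0,0,-1],[0,0.02,0,0,0,0,-1],[0,0.02,0,0,0,0,-1],[0,0.02,0,0,0,0,-1]]]}}

```text
time: 6.13
tool_pos: [0.5423, -0.0673, 0.1659]
tcp_rot: [-3.132, 0.203, -0.0]
wrist_force: [0.4, 9.6, -0.5]
width: 0.002
grip_force: 4.5
```

Emit:
{"name": "jog_arm", "arguments": {"increments": [[[0,0.02,0,0,0,0,-1],[0,0.02,0,0,0,0,-1],[0,0.02,0,0,0,0,-1],[0,0.02,0,0,0,0,-1],[0,0.02,0,0,0,0,-1]]]}}

```text
time: 6.55
tool_pos: [0.5418, -0.0711, 0.1659]
tcp_rot: [-3.134, 0.203, 0.0]
wrist_force: [-0.6, 5.1, 0.0]
width: -0.0
grip_force: 2.4
```

Emit:
{"name": "jog_arm", "arguments": {"increments": [[[0,0.02,0,0,0,0,-1],[0,0.02,0,0,0,0,-1],[0,0.02,0,0,0,0,-1],[0,0.02,0,0,0,0,-1],[0,0.02,0,0,0,0,-1]]]}}

```text
time: 6.97
tool_pos: [0.5416, -0.0757, 0.1661]
tcp_rot: [3.134, -0.202, 0.001]
wrist_force: [0.5, -0.4, 0.2]
width: -0.002
grip_force: 0.0
```

```bash
python3 look.py t4
```

```text
L 0.3595653568946546 w 0.029049488983455454 yaw -0.13063138954107031 org [ 0.50787519 -0.14798142]
t 6.9667 jig [0.0241 0.0761] 0.1661 rv [ 3.134e+00 -2.020e-01  1.000e-03] F [ 0.5 -0.4  0.2]
blue n 67
blue outrigger y med 0.0359 body y range [0.022266 0.050614]
```

The force dropped to zero, so the stop snapped in. I'll back off, rise and check.

Emit:
{"name": "jog_arm", "arguments": {"increments": [[[0,-0.6,0,0,0,0,-1],[0,0,-0.9,0,0,0,-1],[0,0,-1,0,0,0,-1],[0,0,-1,0,0,0,-1],[0,0,-1,0,0,0,-1]]]}}

```text
time: 7.43
tool_pos: [0.5436, -0.0575, 0.2841]
tcp_rot: [3.134, -0.203, -0.0]
wrist_force: [0.3, -0.8, 0.1]
width: 0.002
grip_force: 0.0
```

Emit:
{"name": "jog_arm", "arguments": {"increments": [[[-0.13,0.99,0,0,0,0,-1],[-0.13,0.99,0,0,0,0,-1],[-0.13,0.99,0,0,0,0,-1],[-0.13,0.99,0,0,0,0,-1],[-0.13,0.99,0,0,0,0,-1]]]}}

```text
time: 7.85
tool_pos: [0.5048, -0.2035, 0.2834]
tcp_rot: [3.134, -0.202, 0.002]
wrist_force: [0.1, 0.2, -0.4]
width: 0.003
grip_force: 0.0
```

Emit:
{"name": "jog_arm", "arguments": {"increments": [[[-0.13,0.99,0,0,0,0,-1],[-0.13,0.99,0,0,0,0,-1],[-0.13,0.99,0,0,0,0,-1],[-0.13,0.99,0,0,0,0,-1],[-0.13,0.99,0,0,0,0,-1]]]}}

```text
time: 8.27
tool_pos: [0.466, -0.3486, 0.2831]
tcp_rot: [3.134, -0.203, 0.001]
wrist_force: [0.4, -0.6, -0.4]
width: -0.002
grip_force: 0.0
```

```bash
python3 look.py t5; python3 - <<'E'
from h import *
b,_=viewer.read_camera('top')
cv2.imwrite('pics/t6.png',cv2.resize(b[145:275,195:390],None,fx=4,fy=4,interpolation=cv2.INTER_CUBIC))
E
```

```text
L 0.3595653568946546 w 0.029049488983455454 yaw -0.13063138954107031 org [ 0.50787519 -0.14798142]
t 8.2667 jig [-0.0154 -0.2043] 0.2831 rv [ 3.134e+00 -2.030e-01  1.000e-03] F [ 0.4 -0.6 -0.4]
blue n 186
blue outrigger y med 0.0389 body y range [0.023985 0.062945]
```

View pics/t6.png

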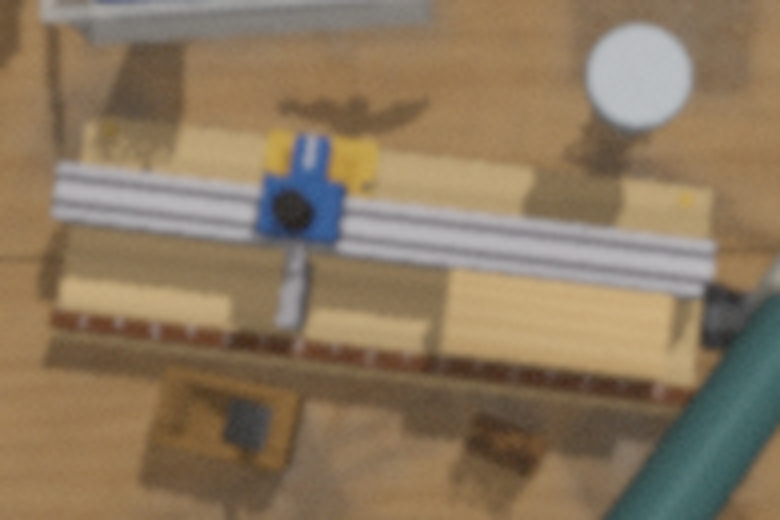

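The stop sits over the brass plate: post at (293,211), with the white line at (312,152) level with the notch. The offcut is unmoved, and the gripper is beyond its tail at (725,318). Next I'll descend behind the tail.

Emit:
{"name": "jog_arm", "arguments": {"increments": [[[0,0,1,0,0,0,-1],[0,0,1,0,0,0,-1],[0,0,1,0,0,0,-1],[0,0,1,0,0,0,-1],[0,0,0.9,0,0,0,-1]]]}}

```text
time: 8.78
tool_pos: [0.4665, -0.3461, 0.1344]
tcp_rot: [-3.135, 0.203, 0.0]
wrist_force: [0.7, -0.3, -0.4]
width: -0.0
grip_force: 0.0
```

Emit:
{"name": "jog_arm", "arguments": {"increments": [[[0.05,0,0.5,0,0,0,-1],[0,0,0.4,0,0,0,-1],[0,-0.3,0,0,0,0,-1],[0,-0.3,0,0,0,0,-1],[0,0,0,0,0,0,-1]]]}}

```text
time: 9.2
tool_pos: [0.4713, -0.3276, 0.11]
tcp_rot: [-3.135, 0.201, -0.002]
wrist_force: [-0.6, 0.6, -0.8]
width: 0.002
grip_force: 0.0
```

```bash
python3 j.py
```

```text
L 0.3595653568946546 w 0.029049488983455454 yaw -0.13063138954107031 org [ 0.50787519 -0.14798142]
t 9.2 jig [-0.0128 -0.1828] 0.11 rv [-3.135e+00  2.010e-01 -2.000e-03] F [-0.6  0.6 -0.8]
```

Emit:
{"name": "jog_arm", "arguments": {"increments": [[[0,-0.2,0,0,0,0,-1],[0,-0.3,0,0,0,0,-1],[0,-0.3,0,0,0,0,-1],[0,-0.3,0,0,0,0,-1],[0,-0.2,0,0,0,0,-1]]]}}

```text
time: 9.62
tool_pos: [0.4762, -0.2896, 0.1098]
tcp_rot: [3.134, -0.202, 0.002]
wrist_force: [-0.6, -2.6, 0.9]
width: -0.005
grip_force: 1.2
```

Emit:
{"name": "jog_arm", "arguments": {"increments": [[[0,-0.2,0,0,0,0,-1],[0,-0.2,0,0,0,0,-1],[0,-0.2,0,0,0,0,-1],[0,-0.2,0,0,0,0,-1],[0,-0.1,0,0,0,0,-1]]]}}

```text
time: 10.03
tool_pos: [0.4794, -0.263, 0.109]
tcp_rot: [3.135, -0.202, 0.001]
wrist_force: [0.6, -3.3, 1.8]
width: -0.005
grip_force: 1.5
```

```bash
cat > gap.py <<'E'
import j,sys
from h import *
b,_=viewer.read_camera('top')
cv2.imwrite(f'pics/{sys.argv[1]}.png',cv2.resize(b[145:275,195:390],None,fx=4,fy=4,interpolation=cv2.INTER_CUBIC))
E
python3 gap.py g1
```

```text
L 0.3595653568946546 w 0.029049488983455454 yaw -0.13063138954107031 org [ 0.50787519 -0.14798142]
t 10.0333 jig [-0.0132 -0.1178] 0.109 rv [ 3.135e+00 -2.020e-01  1.000e-03] F [ 0.6 -3.3  1.8]
```

View pics/g1.png

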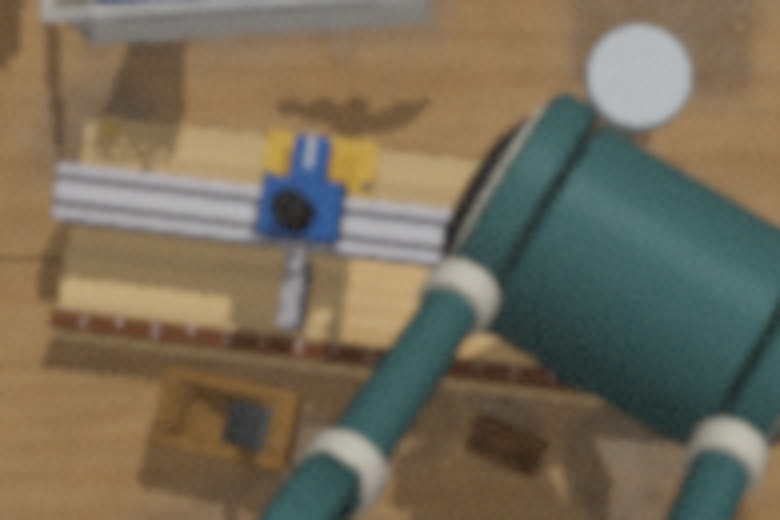

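The offcut's head edge is at about (343,290) and the plate face at about (304,290), which leaves a gap of roughly 20 mm. The stop is still seated.

Emit:
{"name": "jog_arm", "arguments": {"increments": [[[0,-0.1,0,0,0,0,-1],[0,-0.1,0,0,0,0,-1],[0,-0.1,0,0,0,0,-1],[0,-0.08,0,0,0,0,-1],[0,-0.05,0,0,0,0,-1]]]}}

```text
time: 10.5
tool_pos: [0.4808, -0.2505, 0.1088]
tcp_rot: [-3.135, 0.203, -0.0]
wrist_force: [1.6, -2.8, 0.8]
width: -0.001
grip_force: 1.3
```

Emit:
{"name": "jog_arm", "arguments": {"increments": [[[0,-0.03,0,0,0,0,-1],[0,-0.03,0,0,0,0,-1],[0,-0.03,0,0,0,0,-1],[0,-0.03,0,0,0,0,-1],[0,0,0,0,0,0,-1]]]}}

```text
time: 10.92
tool_pos: [0.4813, -0.247, 0.1089]
tcp_rot: [-3.135, 0.203, -0.0]
wrist_force: [1.8, -2.7, -0.0]
width: 0.001
grip_force: 1.0
```

```bash
python3 j.py
```

```text
L 0.3595653568946546 w 0.029049488983455454 yaw -0.13063138954107031 org [ 0.50787519 -0.14798142]
t 10.9167 jig [-0.0135 -0.1017] 0.1089 rv [-3.135  0.203 -0.   ] F [ 1.8 -2.7 -0. ]
```

Emit:
{"name": "jog_arm", "arguments": {"increments": [[[0,-0.02,0,0,0,0,-1],[0,-0.02,0,0,0,0,-1],[0,-0.02,0,0,0,0,-1],[0,-0.01,0,0,0,0,-1],[0,0,0,0,0,0,-1]]]}}

```text
time: 11.33
tool_pos: [0.4815, -0.245, 0.1089]
tcp_rot: [-3.135, 0.203, 0.0]
wrist_force: [1.4, -2.3, 0.2]
width: -0.0
grip_force: 1.1
```

Emit:
{"name": "jog_arm", "arguments": {"increments": [[[0,-0.02,0,0,0,0,-1],[0,-0.02,0,0,0,0,-1],[0,-0.01,0,0,0,0,-1],[0,0,0,0,0,0,-1],[0,0,0,0,0,0,-1]]]}}

```text
time: 11.75
tool_pos: [0.4817, -0.2435, 0.1089]
tcp_rot: [-3.135, 0.203, 0.0]
wrist_force: [2.0, -2.1, 0.5]
width: -0.002
grip_force: 1.1
```

Emit:
{"name": "jog_arm", "arguments": {"increments": [[[0,-0.02,0,0,0,0,-1],[0,-0.02,0,0,0,0,-1],[0,0,0,0,0,0,-1],[0,0,0,0,0,0,-1],[0,0,0,0,0,0,-1]]]}}

```text
time: 12.17
tool_pos: [0.4818, -0.2423, 0.1089]
tcp_rot: [-3.135, 0.203, 0.0]
wrist_force: [1.1, -1.3, 0.5]
width: -0.003
grip_force: 1.0
```

```bash
python3 gap.py g2
```

```text
L 0.3595653568946546 w 0.029049488983455454 yaw -0.13063138954107031 org [ 0.50787519 -0.14798142]
t 12.1667 jig [-0.0135 -0.097 ] 0.1089 rv [-3.135  0.203  0.   ] F [ 1.1 -1.3  0.5]
```

View pics/g2.png

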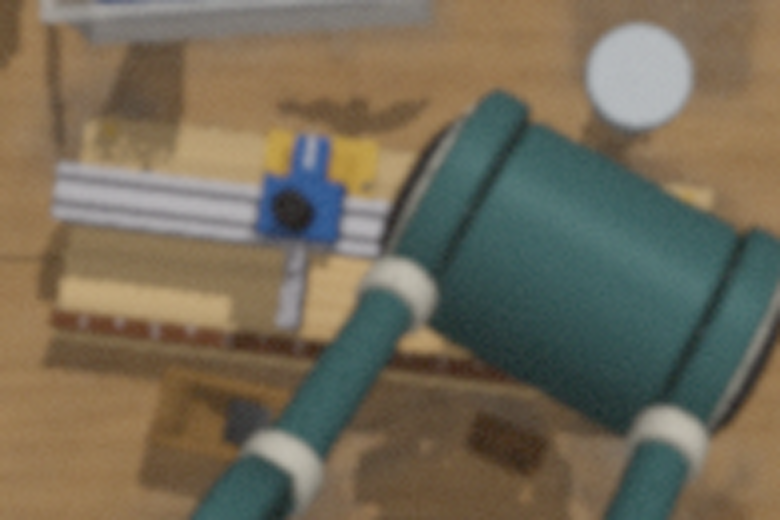

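The offcut's head edge now practically meets the plate at (305,290). I'll keep going in small steps until the force rises.

Emit:
{"name": "jog_arm", "arguments": {"increments": [[[0,-0.02,0,0,0,0,-1],[0,-0.02,0,0,0,0,-1],[0,0,0,0,0,0,-1],[0,0,0,0,0,0,-1],[0,0,0,0,0,0,-1]]]}}

```text
time: 12.63
tool_pos: [0.4819, -0.2411, 0.1088]
tcp_rot: [-3.135, 0.203, 0.0]
wrist_force: [1.2, -1.7, 0.9]
width: -0.006
grip_force: 1.0
```

Emit:
{"name": "jog_arm", "arguments": {"increments": [[[0,-0.02,0,0,0,0,-1],[0,-0.02,0,0,0,0,-1],[0,0,0,0,0,0,-1],[0,0,0,0,0,0,-1],[0,0,0,0,0,0,-1]]]}}

```text
time: 13.05
tool_pos: [0.4821, -0.24, 0.1089]
tcp_rot: [-3.135, 0.203, 0.0]
wrist_force: [1.2, -1.3, 0.8]
width: 0.001
grip_force: 0.9
```

Emit:
{"name": "jog_arm", "arguments": {"increments": [[[0,-0.02,0,0,0,0,-1],[0,-0.02,0,0,0,0,-1],[0,0,0,0,0,0,-1],[0,0,0,0,0,0,-1],[0,0,0,0,0,0,-1]]]}}

```text
time: 13.47
tool_pos: [0.4823, -0.2389, 0.1089]
tcp_rot: [3.135, -0.203, -0.0]
wrist_force: [1.4, -3.1, 0.3]
width: -0.002
grip_force: 1.4
```

```bash
python3 look.py t7; python3 gap.py g3; python3 - <<'E'
import cv2,numpy as np
a=[cv2.imread(f'pics/{n}.png')[240:340,230:400] for n in('g2','g3')]
cv2.imwrite('pics/cmp.png',cv2.resize(np.vstack(a),None,fx=3,fy=3))
# stop shift between g1 and g3
g=lambda n:np.float32(cv2.cvtColor(cv2.imread(f'pics/{n}.png')[130:235,250:345],6))
for n in('g2','g3'): print(cv2.phaseCorrelate(g('g1'),g(n)))
E
```

```text
L 0.3595653568946546 w 0.029049488983455454 yaw -0.13063138954107031 org [ 0.50787519 -0.14798142]
t 13.4667 jig [-0.0135 -0.0935] 0.1089 rv [ 3.135 -0.203 -0.   ] F [ 1.4 -3.1  0.3]
blue n 206
blue outrigger y med 0.039 body y range [0.02431  0.064085]
L 0.3595653568946546 w 0.029049488983455454 yaw -0.13063138954107031 org [ 0.50787519 -0.14798142]
t 13.5167 jig [-0.0135 -0.0935] 0.1089 rv [ 3.135 -0.203 -0.   ] F [ 1.  -2.9 -0.4]
((0.07922717328020923, -0.020997641403511125), 0.6994587867348282)
((0.016534069137350116, -0.015382465833290837), 0.6930257473830823)
```

View pics/cmp.png

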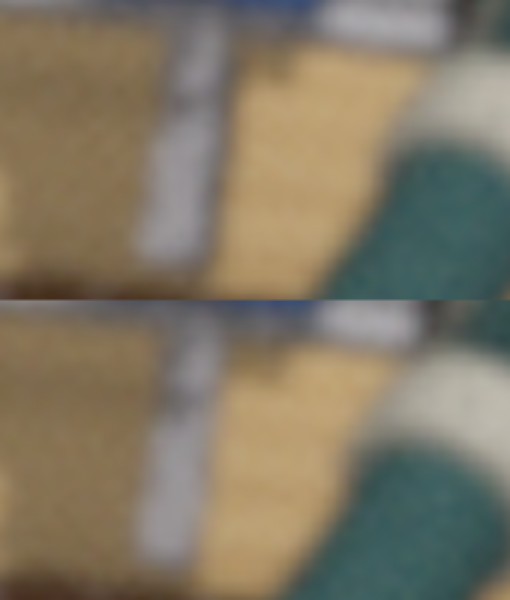

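The stop has not moved. The dark gap beside the plate in the upper half (about 225,100) has closed in the lower half, and the force is rising. One more nudge should confirm contact.

Emit:
{"name": "jog_arm", "arguments": {"increments": [[[0,-0.015,0,0,0,0,-1],[0,-0.015,0,0,0,0,-1],[0,0,0,0,0,0,-1],[0,0,0,0,0,0,-1],[0,0,0,0,0,0,-1]]]}}

```text
time: 13.98
tool_pos: [0.4824, -0.2382, 0.1089]
tcp_rot: [3.135, -0.203, -0.0]
wrist_force: [0.0, -5.7, 0.2]
width: 0.0
grip_force: 2.5
```

It butts at 5.7 N, well under the 14 N that would unseat the stop. I'll retreat straight back, then up.

Emit:
{"name": "jog_arm", "arguments": {"increments": [[[0,0.05,0,0,0,0,-1],[0,0.2,0,0,0,0,-1],[0,0.5,0,0,0,0,-1],[0,0.7,0,0,0,0,-1],[0,0.5,0,0,0,0,-1]]]}}

```text
time: 14.4
tool_pos: [0.4744, -0.2964, 0.1085]
tcp_rot: [-3.134, 0.202, 0.002]
wrist_force: [-0.4, 0.1, 0.2]
width: 0.001
grip_force: 0.0
```

Emit:
{"name": "jog_arm", "arguments": {"increments": [[[0,0,-1,0,0,0,-1],[0,0,-1,0,0,0,-1],[0,0,-1,0,0,0,-1],[0,0,-1,0,0,0,-1],[0,0,-1,0,0,0,-1]]]}}

```text
time: 14.82
tool_pos: [0.4743, -0.2958, 0.2598]
tcp_rot: [-3.133, 0.204, 0.002]
wrist_force: [-0.3, 0.9, -0.1]
width: -0.002
grip_force: 0.0
```

Emit:
{"name": "jog_arm", "arguments": {"increments": [[[0,1,0,0,0,0,-1],[0,1,0,0,0,0,-1],[0,1,0,0,0,0,-1],[0,1,0,0,0,0,-1],[0,0.5,0,0,0,0,-1]]]}}

```text
time: 15.23
tool_pos: [0.4565, -0.4326, 0.2586]
tcp_rot: [3.135, -0.206, -0.001]
wrist_force: [0.8, -0.2, 0.7]
width: 0.001
grip_force: 0.0
```

```bash
python3 look.py t8; python3 gap.py g4
```

```text
L 0.3595653568946546 w 0.029049488983455454 yaw -0.13063138954107031 org [ 0.50787519 -0.14798142]
t 15.2333 jig [-0.0138 -0.2889] 0.2586 rv [ 3.135e+00 -2.060e-01 -1.000e-03] F [ 0.8 -0.2  0.7]
blue n 192
blue outrigger y med 0.0402 body y range [0.024882 0.064327]
L 0.3595653568946546 w 0.029049488983455454 yaw -0.13063138954107031 org [ 0.50787519 -0.14798142]
t 15.2833 jig [-0.0138 -0.2904] 0.2585 rv [ 3.133 -0.207 -0.   ] F [ 0.9 -1.3 -0. ]
```

View pics/g4.png

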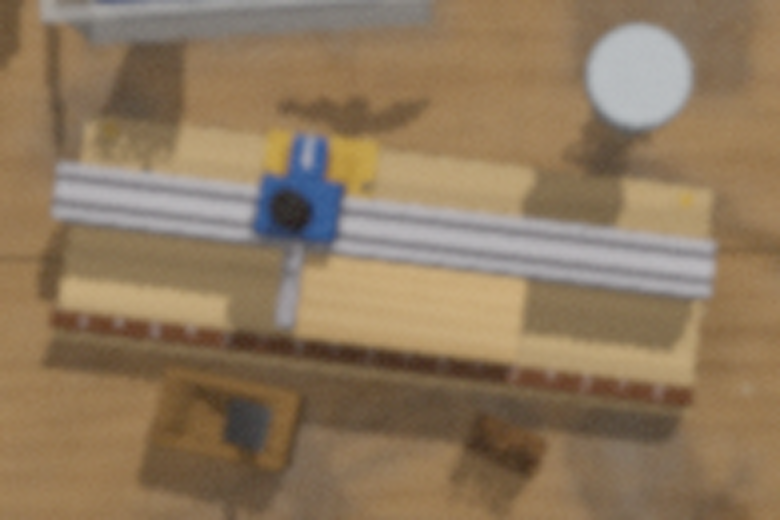

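The offcut lies flush from the plate at (302,290) to (525,310). The stop is still in its notch, with its white line at (310,152), shifted about 1 mm within its play. The bystanders haven't moved and the robot is clear, so I'm handing in.

```bash
python3 -c "
from h import *
print(bot.finish_job())"
```

```text
the job is handed in; nothing more can be done
None
```

The job is handed in at about 15 s of the 64 s, though no verdict came back: the stop clicked into the notch, the offcut butts against the stop plate, the plane, brush and jar look unmoved, and the robot is clear.

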